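# Clamp a sample bottle with the slip-clutch knob

### The arm

A 7-joint arm with a two-finger parallel gripper is mounted at the origin on the work surface. World frame = base frame: x ahead of the robot, y to its left, z up, the work surface at z = 0. Lengths are in m, angles in rad, forces in N, time in s.
With the tool pointing down it reaches from about 0.425 to 0.825 m from the base axis. Payload 3.6 kg.
Tool frame: the origin (TCP) lies on the front face of the gripper's body, between the roots of the fingers; the fingertips stand 84 mm ahead of it and the grasp point (between the pads) lies 65 mm ahead of it; z points along the fingers, y is the direction in which the jaws open and shut (so a half turn about z gives the same grasp; the last joint's range is limited). The gripper opens to 93 mm and grips with 3 to 60 N. Pads are 15 mm wide; open, the fingers measure 128 mm over their backs; the gripper's body (75 mm by 188 mm) begins 65 mm behind the grasp point.
Start: joints at [1.131, 0.615, -0.013, 1.423, 0.008, 1.103, -0.04], TCP at [0.261, -0.595, 0.303] pointing down, gripper open.
Joint ranges: [-3.12, 3.12], [-0.3, 2.06], [-1.34, 1.32], [0.26, 2.42], [-1.36, 4.5], [0.01, 1.98], [-2.84, 2.84]. Speed limits (rad/s): [2.79, 2.79, 3.14, 3.14, 3.14, 3.14, 3.14].

### API

Orientations are given as a 3x3 rotation matrix whose columns are the frame's x, y, z axes.
In Python, from bench import * gives the robot as it stands.
- The arm moves only by the tool play_rows, never from a script. Its argument "motion" is one flat list of numbers, 5 for each row, row after row: the shift along the tool's x, y, z in mm, then the turn about the tool's z in degrees, then the opening in per cent of the stroke, from 0 (shut) to 100 (fully open). A call has 1 to 8 rows; each row shifts and turns the pose as measured when the row begins, along the tool's axes as they then stand; what a row does not reach is not made up. A row lasts 1/8 s, in which the tool goes at most 62.5 mm and 10.7 degrees, less where a joint would pass 70% of its speed; a pose out of reach is approached as far as the arm can. A call is refused whole if a number of a shift passes 62.5 or a number of a turn 10.7, either way. A call with a gripper value outside its range is refused whole. The fingers move at their own pace and stop on an object; "newtons" is the grip in N (left out, the last holds). Time passes only in rows, so rows that do not move let the fingers close. It gives the time, the measured TCP pose, the force and the opening at its end, in the units of the state.
- sense(): the state, without advancing time (a new reading comes with each control period).
- snapshot(name): name is "side" or "top" or "wrist"; returns a dict with "img" (384x512x3 uint8, blue, green, red), "K" (3x3 intrinsics, pixels), "R" (3x3) and "t" (3): a world point X has camera coordinates R X + t; the wrist camera has in their place "mount" (4x4, takes a point from camera to tool coordinates, whose origin is the TCP and whose axes are the flange's). Camera axes: x right, y down, z forward; pixel columns grow to the right and rows downward; lengths in m; the calibration is good to about 2 mm. A picture is of the moment at which its call begins: read the wrist's pose just before it. There is no depth.
- job_done(): hands the job in, once; it reports no verdict.
The state is a dict: "time_s": time; "joint_pos": joint angles; "dq": joint speeds; "tau": joint torques, N m; "eef_pos": TCP position; "orientation": TCP orientation; "ft_force": force on the tool from outside, world axes, zero at the start; "moment": the same for the moment, N m; "width": finger opening in m.
Only numpy, scipy, OpenCV 4.12 (cv2) and the standard library are available. Lean on these libraries where they do the work, as an engineer would, in place of code of your own. Each camera call takes 0.05 s, during which the arm holds its last target.

### The job

Stand the short sample bottle upright in the bottle clamp, between its V-shaped stop and its sliding jaw. Then close the jaw on it by turning the fluted knob on top of the clamp clockwise until the knob's slip clutch clicks over, and stop there, after one or two clicks, with the bottle left held between jaw and stop. Use only the fluted knob to close the jaw, and leave the other bottles and glassware where they are.

Things in the scene. Friction and masses are not known exactly. Their poses are not given: they have to be found in the camera images.
- sample_mid (a point): centre (half-way up) of the loose short white plastic bottle to be clamped: 135 mm tall, round body 60 mm in diameter and 85 mm high, sloping shoulder, round lid 32 mm in diameter and 32 mm tall at the top; about 0.15 to 0.3 kg. It stands among two taller white bottles. z is its upright axis
- sample_lid (a point): centre of that bottle's lid, on the bottle's axis, 119 mm above its underside (the lid reaches from 103 to 135 mm); a good place to grip from above
- sample: the same bottle; origin at the centre of its underside
- bay (a point): the place for the bottle in the clamp: a point on top of the clamp's 10 mm thick grey base plate, midway across it. Axes: y runs along the clamp from the V stop towards the jaw and the knob, x across it, z up. The bottle stands on the plate here, with 14 mm to spare on the jaw side and 2 to 20 mm on the stop side
- clamp: the grey bottle clamp, fixed to the table, base plate 96 x 283 x 10 mm, with a gear housing 80 x 100 mm, 60 mm high at its +y end; origin on the table; axes as for the bay, which is at y = -92 mm
- stop: the clamp's aluminium stop, 70 mm wide, 57 mm high above the table, with an upright 120-degree V facing +y that centres the bottle. Fixed during the job, but set at a different place along the clamp each time. Origin at the foot of the V's apex line, on the plate
- stop_v (a point): point on the apex line of the V, 34 mm above the table, axes as for the bay; a seated bottle has its axis about 35 mm from here towards +y
- jaw: the clamp's sliding jaw, aluminium with a flat rubber face 50 mm wide, 57 mm high above the table; turning the knob clockwise (seen from above) drives it along the clamp's -y towards the stop. It starts fully open, and stays where it is wound to (the drive does not run back by itself). Origin at the foot of its face
- jaw_face (a point): middle of the jaw's rubber face, 34 mm above the table, axes as for the bay
- cap_grip (a point): on the axis of the fluted aluminium knob, 24 mm above its lower end and 14 mm below its top: the height to grip. The knob is an upright cylinder 43 mm in diameter and 38 mm tall, reaching from 68 to 106 mm above the table. Winding the jaw home may take one to three grasps: between grasps let go, turn the hand back and take hold again
- cap: the same knob; origin at its lower end. It drives the collar below through a slip clutch: about 0.15 N m turns it while the jaw runs free (near zero once the hand stops); once the jaw is pressed home the moment rises and at about 0.4 N m the clutch clicks over, the moment falling to near zero and rising again with every click (30 degrees). Let go half-way through a click, the knob drops back to the last one
- pointer (a point): rim end of the dark pointer bar on the knob's top, 21 mm from the knob's axis, turning with the knob. Its own x axis points outward along the bar. At the start it lines up with the tab on the collar below; seen from above it moves clockwise past the tab by 30 degrees for every click of slip, and stays in line while the clutch does not slip
- collar_axis (a point): centre of the underside of the dark steel collar below the knob (56 mm in diameter, 7 mm high, not to be turned by hand), on the knob's axis, 61 mm above the table; it turns with the drive; its x axis points to the small tab on its rim, z up
- tall_a: a tall white bottle, 72 mm in diameter, 172 mm high, to be left alone; origin at its underside
- tall_b: another tall white bottle of the same size, to be left alone; origin at its underside
- beaker: open glass beaker, 72 mm in diameter, 95 mm high, to be left alone; origin at its underside
- jar: amber glass jar, 60 mm in diameter, 80 mm high, to be left alone; origin at its underside
Mind the look-alikes: they are no part of the job. What is shaped like the sample but purple or yellow is not meant.

How it is judged:
On the way, in this order (a step that is already met when the one before it is completed fails the run):
1. the sample bottle stands upright in the clamp's bay, let go (x of sample_mid in the frame of bay between -0.02 and 0.02 m and y of sample_mid in the frame of bay between -0.028 and 0.018 m and z of sample_mid in the frame of bay below 0.075 m and angle between sample_mid's own z axis and vertical below 0.12 rad and contact force between the fingers and sample below 0.5 N), for 0.2 s.
2. the clutch has clicked (pointer at least 24 degrees past the collar's tab) with the bottle pressed between jaw and stop (y of pointer in the frame of collar_axis below -0.0086 m and contact force between each of jaw, stop and sample above 4 N), for 0.1 s.
At the end, for the whole second after the job is handed in: The sample bottle stands upright (within 0.12 rad) on the clamp's plate in the bay, let go and at rest, held between jaw and stop with more than 4 N on each; the pointer stands 24 to 85 degrees clockwise past the collar's tab; the two tall bottles are within 30 mm of where they were (all of step 1 and all of step 2 and linear speed of sample below 0.01 m/s and distance of each of tall_a, tall_b from where it was at the start of the episode below 0.03 m); the robot touches nothing.
It fails at once if the clutch driven on past two clicks (pointer more than 85 degrees past the collar's tab) (x of pointer in the frame of collar_axis below 0.0015 m).
It fails at once if the jaw crushing the bottle (over 70 N: pushed by hand, or wound by the collar past the clutch) (contact force between jaw and sample above 70 N).
It fails at once if the jaw pushed by the fingers (contact force between the fingers and jaw above 8 N).
It fails at once if a tall bottle, the beaker or the jar moved by more than 30 mm (distance of any of tall_a, tall_b, beaker, jar from where it was at the start of the episode above 0.03 m).
It also fails if it takes over 64 s, if anything falls off the work surface, if the arm or the gripper's body presses on something with over 40 N, if the wrist force passes 120 N, or if a joint passes its speed limit or range.

## Working session

There is one attempt and no reset: what is moved stays moved. The work goes in short steps, Python scripts to look and compute and a tool call to move; the robot and the scene stay as the last step left them, time stands still between calls to the robot, and variables do not carry over. Pictures are saved under pics/ and viewed, and the job is handed in when it is done.

Besides the shell and the picture viewer there is one more tool, called after "Emit:" by a JSON object that holds its "method" and its "body". play_rows: Moves the arm, as the interface text tells. Its arguments: {"type":"object","properties":{"motion":{"type":"array"},"newtons":{"type":"number"}},"required":["motion"]}

```bash
mkdir -p pics; ls; python3 - <<'E'
from bench import *
import cv2,numpy as np
s=sense();print({k:np.round(v,3).tolist() for k,v in s.items()})
for n in("side","top","wrist"):
    d=snapshot(n);cv2.imwrite(f"pics/{n}0.png",d["img"])
    print(n,{k:np.round(v,4).tolist() for k,v in d.items() if k!="img"})
E
```

```text
pics
{'time_s': 0.0, 'joint_pos': [1.13, 0.616, -0.013, 1.425, 0.008, 1.103, -0.04], 'dq': [-0.001, -0.001, 0.002, -0.001, 0.0, 0.001, 0.001], 'tau': [0.0, -45.893, 0.209, -16.574, -0.061, 0.02, 0.0], 'eef_pos': [0.261, -0.595, 0.302], 'orientation': [[0.916, 0.402, -0.001], [0.402, -0.916, 0.002], [-0.0, -0.003, -1.0]], 'ft_force': [0.212, 0.651, 0.193], 'moment': [0.041, -0.002, 0.013], 'width': 0.093}
side {'K': [[359.6768, 0.0, 251.8069], [0.0, 359.6768, 192.9458], [0.0, 0.0, 1.0]], 'R': [[-0.9944, -0.1051, -0.01], [-0.0553, 0.5993, -0.7986], [0.0899, -0.7936, -0.6018]], 't': [0.5704, 0.1434, 0.6748]}
top {'K': [[415.3254, 0.0, 255.7086], [0.0, 415.3254, 191.9848], [0.0, 0.0, 1.0]], 'R': [[0.0072, -0.9993, -0.0371], [-0.998, -0.0048, -0.0627], [0.0625, 0.0375, -0.9973]], 't': [-0.0337, 0.5705, 1.0735]}
wrist {'K': [[322.4133, 0.0, 254.0585], [0.0, 322.4133, 184.6604], [0.0, 0.0, 1.0]], 'mount': [[0.0008, -0.9699, -0.2436, 0.0672], [1.0, 0.0003, 0.002, -0.0007], [-0.0019, -0.2436, 0.9699, -0.0816], [0.0, 0.0, 0.0, 1.0]]}
```

View pics/side0.png

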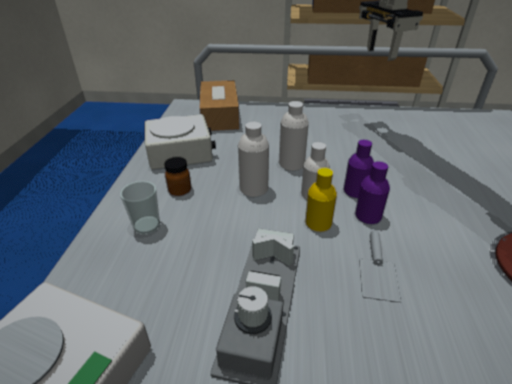

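View pics/top0.png

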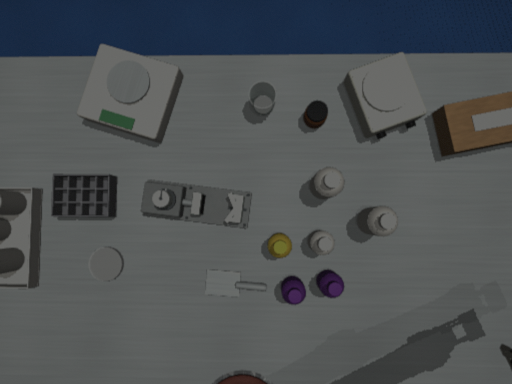

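View pics/wrist0.png

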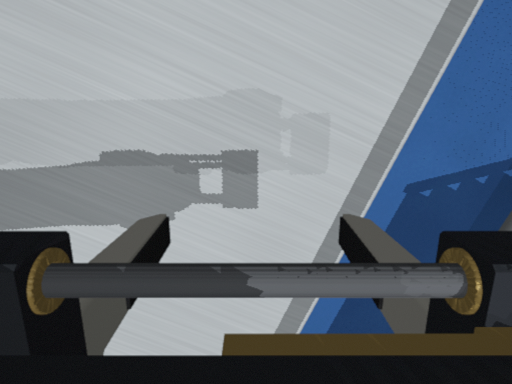

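Candidates in the top view are: white bottles at (328,182), (382,221) and (321,242), yellow at (280,245), and purple at (293,290) and (331,284). The smallest white one, at (321,242) in top and (317,170) in side, fits the description. I'll check it in a crop.

```bash
cat > h.py <<'E'
from bench import *
import cv2,numpy as np
def ray(d,u,v,z):
    K,R,t=d["K"],d["R"],d["t"]
    c=-R.T@t; r=R.T@np.linalg.inv(K)@np.array([u,v,1.]); return c+r*(z-c[2])/r[2]
def proj(d,X):
    p=d["K"]@(d["R"]@np.asarray(X,float)+d["t"]); return p[:2]/p[2]
def wristcam(d,s):
    T=np.eye(4);T[:3,:3]=s["orientation"];T[:3,3]=s["eef_pos"];C=T@np.array(d["mount"])
    d["R"]=C[:3,:3].T; d["t"]=-d["R"]@C[:3,3]; return d
def crop(img,x0,y0,x1,y1,f,name): cv2.imwrite("pics/"+name,cv2.resize(img[y0:y1,x0:x1],None,fx=f,fy=f,interpolation=cv2.INTER_CUBIC))
E
python3 - <<'E'
from h import *
t=snapshot("top");s=snapshot("side")
a=cv2.resize(t["img"][160:265,135:260],None,fx=6,fy=5.5,interpolation=cv2.INTER_CUBIC)
cv2.imwrite("pics/c1.png",cv2.resize(t["img"][170:240,135:260],None,fx=6,fy=6,interpolation=cv2.INTER_CUBIC))
crop(t["img"],270,155,410,265,5,"c2.png")
crop(s["img"],200,80,400,290,2.8,"c3.png")
crop(s["img"],205,215,310,384,3.5,"c4.png")
E
```

```text
(no output)
```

View pics/c1.png

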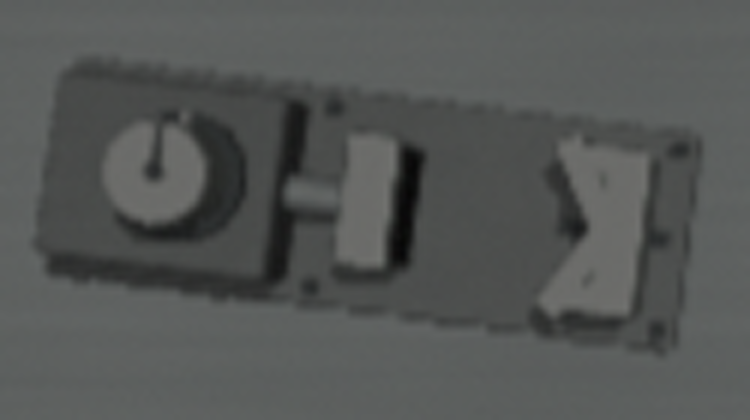

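View pics/c2.png

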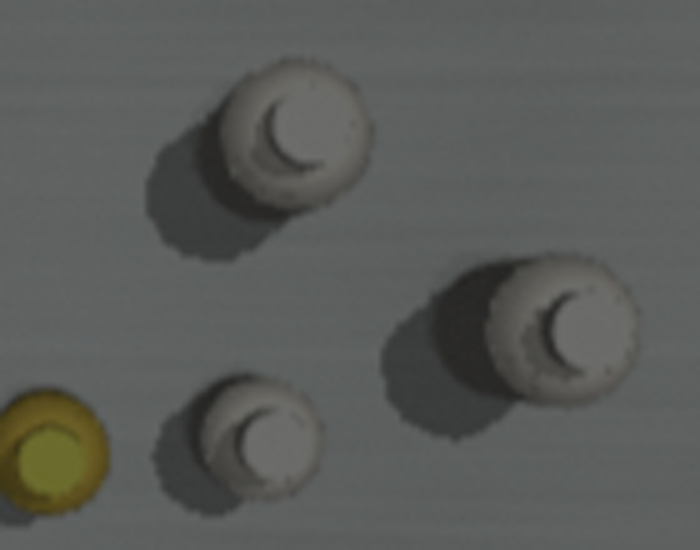

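View pics/c3.png

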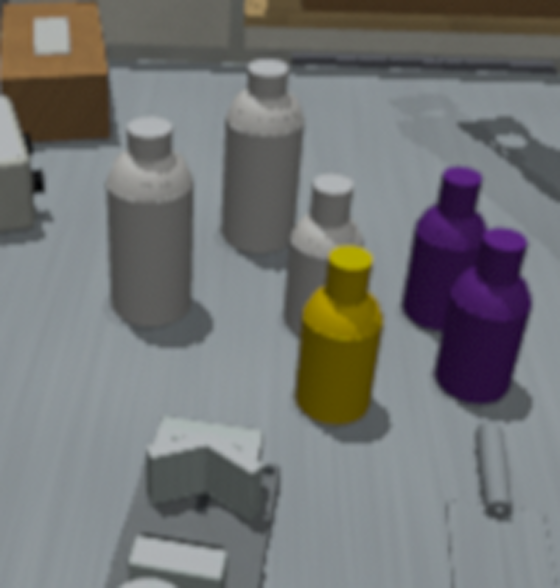

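View pics/c4.png

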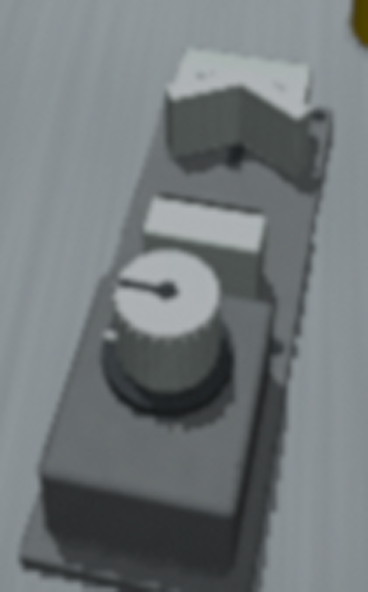

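```bash
python3 - <<'E'
from h import *
t=snapshot("top");s=snapshot("side")
def P(c,o,f,z,d=t):
    return ray(d,(c[0]+.5)/f-.5+o[0],(c[1]+.5)/f-.5+o[1],z)
o1=(135,170);o2=(270,155)
for n,c,z in [("knob",(155,172),.106),("pointer",(160,122),.106),("tab",(184,116),.066),("vapex",(588,228),.057),("jawF1",(398,137),.057),("jawF2",(388,268),.057),("jawB1",(348,133),.057),("jawB2",(337,265),.057),("stB1",(650,150),.057),("stB2",(630,318),.057),("plR1",(700,135),.01),("plR2",(676,352),.01),("hous1",(75,78),.06),("hous2",(290,100),.06),("hous3",(40,245),.06),("hous4",(265,280),.06)]:
    print(n,np.round(P(c,o1,6,z),4))
for n,c,z in [("lid",(281,446),.135),("tallA",(312,130),.172),("tallB",(594,330),.172),("yel",(51,460),.135)]:
    print(n,np.round(P(c,o2,5,z),4))
print("side lid",P((333,185),(200,80),2.8,.135,s),"knob",P((167,290),(205,215),3.5,.106,s),"apex",P((243,87),(205,215),3.5,.057,s))
E
```

```text
knob [0.5488 0.198  0.106 ]
pointer [0.5691 0.1964 0.106 ]
tab [0.5743 0.197  0.066 ]
vapex [0.5284 0.0265 0.057 ]
jawF1 [0.5665 0.1076 0.057 ]
jawF2 [0.511 0.111 0.057]
jawB1 [0.5681 0.129  0.057 ]
jawB2 [0.5121 0.1327 0.057 ]
stB1 [0.5615 0.0006 0.057 ]
stB2 [0.4907 0.0083 0.057 ]
plR1 [ 0.5709 -0.0182  0.01  ]
plR2 [ 0.4754 -0.0084  0.01  ]
hous1 [0.5907 0.2456 0.06  ]
hous2 [0.5818 0.1534 0.06  ]
hous3 [0.5197 0.2589 0.06  ]
hous4 [0.5056 0.1626 0.06  ]
lid [ 0.4442 -0.1976  0.135 ]
tallA [ 0.5874 -0.2071  0.172 ]
tallB [ 0.4989 -0.3309  0.172 ]
yel [ 0.4368 -0.0915  0.135 ]
side lid [ 0.44581383 -0.19005719  0.135     ] knob [0.55091681 0.19723416 0.106     ] apex [0.52856371 0.02902363 0.057     ]
```

Emit:
{"method": "play_rows", "body": {"motion": [40,-36,0,0,100,40,-36,0,0,100,40,-36,0,0,100,40,-36,0,0,100,40,-36,0,0,100,40,-36,0,0,100,40,-36,0,0,100,0,0,0,0,100], "newtons": 20}}

```text
time_s: 1.35
eef_pos: [0.4219, -0.2422, 0.3021]
orientation: [[0.916, 0.402, 0.003], [0.402, -0.916, -0.002], [0.002, 0.003, -1.0]]
ft_force: [-0.5, 1.1, -0.0]
width: 0.093
```

Emit:
{"method": "play_rows", "body": {"motion": [39,-34,0,0,100,0,0,0,-10.5,100,0,0,0,-10.5,100,0,0,0,-10.5,100,0,0,0,-10.5,100,0,0,0,0,100]}}

```text
time_s: 2.1
eef_pos: [0.4437, -0.1996, 0.3028]
orientation: [[0.409, 0.913, 0.004], [0.913, -0.409, -0.008], [-0.005, 0.007, -1.0]]
ft_force: [0.4, -0.5, -0.1]
width: 0.093
```

```bash
python3 - <<'E'
from h import *
s=sense();print(np.round(s["eef_pos"],4),np.round(s["orientation"],3).tolist(),np.round(s["joint_pos"],3))
d=wristcam(snapshot("wrist"),s);cv2.imwrite("pics/w1.png",d["img"])
for X in [(.4442,-.1976,.135),(.4458,-.19,.135)]: print(proj(d,X))
E
```

```text
[ 0.4437 -0.1996  0.3028] [[0.409, 0.913, 0.004], [0.913, -0.409, -0.008], [-0.005, 0.007, -1.0]] [ 0.563  0.371 -0.259  1.881  0.126  0.898 -0.178]
[252.2601018  186.89399463]
[250.17884331 177.64760555]
```

View pics/w1.png

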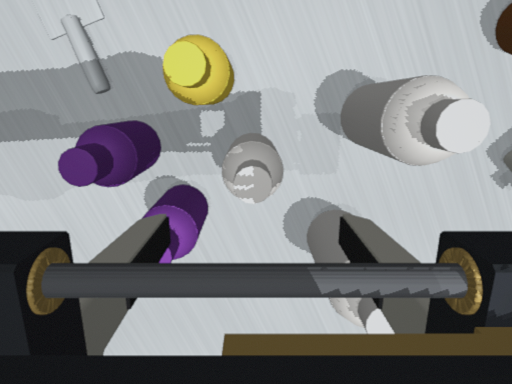

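The grey-white lid lies at about (253,184), between the yellow (185,62) and purple ones. I'll measure it in a crop.

```bash
python3 - <<'E'
from h import *
s=sense();d=wristcam(snapshot("wrist"),s)
crop(d["img"],205,120,305,215,6,"w1c.png")
for u,v in [(253,184),(253,182)]: print(ray(d,u,v,.135))
E
```

```text
[ 0.44571325 -0.19571427  0.135     ]
[ 0.44638644 -0.19421522  0.135     ]
```

View pics/w1c.png

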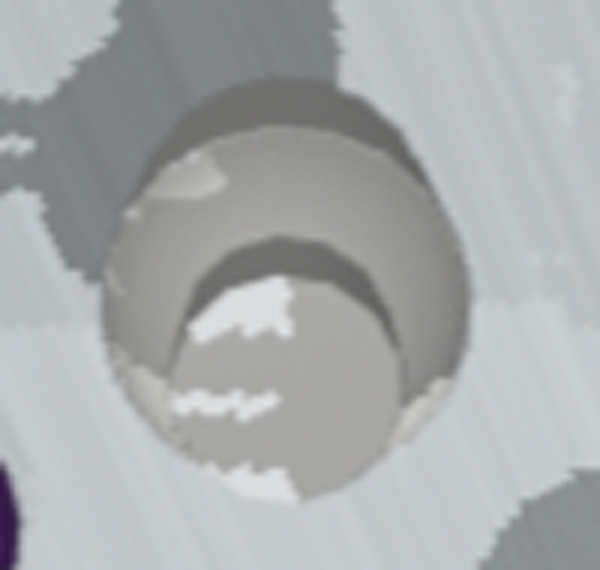

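Emit:
{"method": "play_rows", "body": {"motion": [5,0,0,0,100,0,0,40,0,100,0,0,40,0,100,0,0,25,0,100,0,0,8,0,100,0,0,0,0,100]}}

```text
time_s: 2.95
eef_pos: [0.4494, -0.1952, 0.1886]
orientation: [[0.416, 0.909, 0.01], [0.909, -0.416, -0.011], [-0.005, 0.014, -1.0]]
ft_force: [-0.1, 0.9, 0.6]
width: 0.0929
```

Emit:
{"method": "play_rows", "body": {"motion": [-2,-4,0,0,100,0,0,0,0,60,0,0,0,0,30,0,0,0,0,25,0,0,0,0,20,0,0,0,0,20], "newtons": 20}}

```text
time_s: 3.7
eef_pos: [0.4461, -0.1959, 0.1917]
orientation: [[0.417, 0.909, 0.017], [0.909, -0.417, -0.013], [-0.005, 0.021, -1.0]]
ft_force: [-0.0, -0.1, -0.0]
width: 0.0473
```

Emit:
{"method": "play_rows", "body": {"motion": [0,0,2,0,15,0,0,0,0,15,0,0,0,0,15,0,0,0,0,15,0,0,0,0,15], "newtons": 20}}

```text
time_s: 4.32
eef_pos: [0.4459, -0.1959, 0.1891]
orientation: [[0.417, 0.909, 0.015], [0.909, -0.417, -0.013], [-0.005, 0.019, -1.0]]
ft_force: [0.1, 0.3, -0.2]
width: 0.032
```

```bash
python3 - <<'E'
from h import *
s=sense();print(np.round(s["eef_pos"],4),np.round(s["orientation"],3).tolist(),np.round(s["joint_pos"],3),s["width"])
d=snapshot("wrist");crop(d["img"],120,100,400,330,2.5,"w2.png")
E
```

```text
[ 0.4459 -0.1959  0.1891] [[0.417, 0.909, 0.015], [0.909, -0.417, -0.013], [-0.005, 0.019, -1.0]] [ 0.511  0.53  -0.209  2.023  0.203  0.589 -0.268] 0.03201905284819237
```

View pics/w2.png

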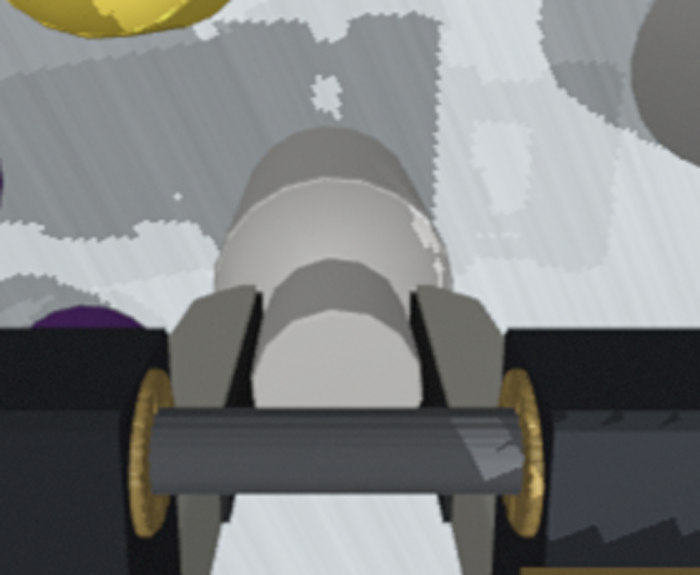

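Emit:
{"method": "play_rows", "body": {"motion": [0,0,-15,0,15,0,0,-50,0,15,0,0,-50,0,15,0,0,-45,0,15,0,0,0,0,15], "newtons": 30}}

```text
time_s: 5.0
eef_pos: [0.4421, -0.1934, 0.3511]
orientation: [[0.416, 0.909, 0.009], [0.909, -0.416, -0.01], [-0.005, 0.012, -1.0]]
ft_force: [-0.3, -0.3, -3.2]
width: 0.0319
```

Emit:
{"method": "play_rows", "body": {"motion": [30,-4,0,0,15,50,-6,0,0,15,50,-6,0,0,15,50,-6,0,0,15,50,-6,0,0,15,30,-4,0,0,15,0,0,0,0,15,0,0,0,0,15]}}

```text
time_s: 6.0
eef_pos: [0.5169, 0.0601, 0.3333]
orientation: [[0.421, 0.907, -0.02], [0.907, -0.421, -0.012], [-0.02, -0.013, -1.0]]
ft_force: [0.6, -1.2, -2.7]
width: 0.0312
```

```bash
python3 - <<'E'
from h import *
s=sense();R=s["orientation"];print(np.round(s["eef_pos"],4),np.round(R,3).tolist(),np.round(s["joint_pos"],3),s["width"],np.round(s["ft_force"],2))
b=s["eef_pos"]+R[:,2]*.065; D=np.array([.533,.0672,.0])-b
print(b, R.T@np.array([D[0],D[1],0]))
cv2.imwrite("pics/s3.png",snapshot("side")["img"])
E
```

```text
[0.5169 0.0601 0.3333] [[0.421, 0.907, -0.02], [0.907, -0.421, -0.012], [-0.02, -0.013, -1.0]] [ 0.079  0.408 -0.348  1.731  0.164  1.053 -0.762] 0.03122372315954619 [ 0.57 -1.19 -2.72]
[0.51560798 0.05928006 0.26827979] [ 0.01449935  0.01244079 -0.00045109]
```

View pics/s3.png

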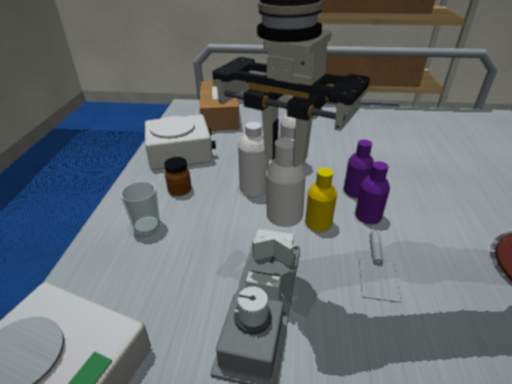

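Emit:
{"method": "play_rows", "body": {"motion": [14,12,0,0,15,0,0,30,0,15,0,0,40,0,15,0,0,20,0,15,0,0,0,0,15]}}

```text
time_s: 6.68
eef_pos: [0.5337, 0.06, 0.2427]
orientation: [[0.434, 0.901, -0.014], [0.901, -0.434, -0.011], [-0.016, -0.008, -1.0]]
ft_force: [-1.8, 2.2, 1.5]
width: 0.0317
```

```bash
python3 - <<'E'
from h import *
s=sense();R=s["orientation"];print(np.round(s["eef_pos"],4),np.round(R,3).tolist(),np.round(s["joint_pos"],3),s["width"],np.round(s["ft_force"],2))
b=s["eef_pos"]+R[:,2]*(.065+.122); D=np.array([.533,.0672,.0])-b
print("bottom",b, R.T@np.array([D[0],D[1],0]))
crop(snapshot("side")["img"],180,100,340,384,2,"s4.png")
crop(snapshot("top")["img"],135,150,285,250,5,"t4.png")
E
```

```text
[0.5337 0.06   0.2427] [[0.434, 0.901, -0.014], [0.901, -0.434, -0.011], [-0.016, -0.008, -1.0]] [ 0.053  0.533 -0.316  1.812  0.222  0.848 -0.822] 0.03171638973422458 [-1.76  2.24  1.47]
bottom [0.53100681 0.05789469 0.05577078] [ 0.00924684 -0.00224498 -0.00013309]
```

View pics/s4.png

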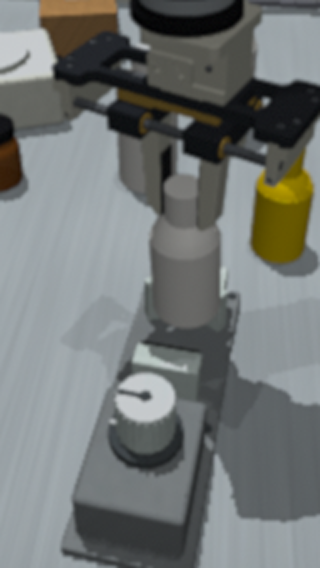

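View pics/t4.png

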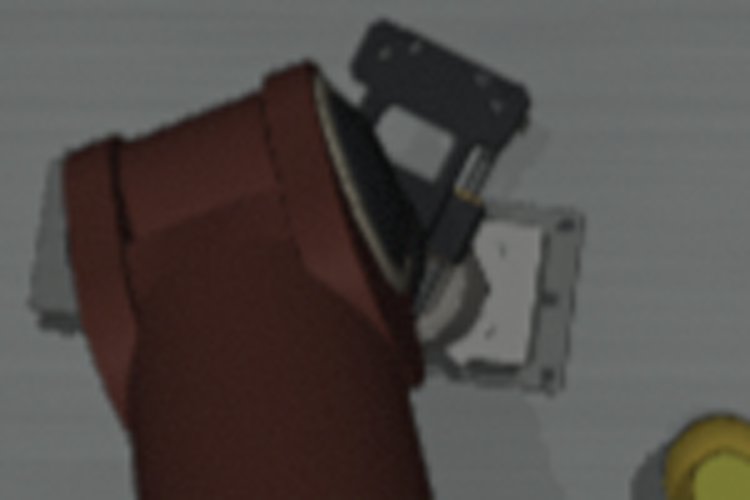

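Bottle seems to be just touching the stop's top edge (y is about 9 mm short). I'll raise it slightly, then shift it towards the jaw.

Emit:
{"method": "play_rows", "body": {"motion": [0,0,-10,0,15,11,-2,0,0,15,0,0,0,0,15]}}

```text
time_s: 7.15
eef_pos: [0.5369, 0.0686, 0.2536]
orientation: [[0.437, 0.9, -0.013], [0.899, -0.437, -0.015], [-0.019, -0.006, -1.0]]
ft_force: [-0.8, -0.0, -2.3]
width: 0.0319
```

```bash
cat > st.py <<'E'
from h import *
s=sense();R=s["orientation"];print(np.round(s["eef_pos"],4),np.round(R,3).tolist(),np.round(s["joint_pos"],3),round(s["width"],4),np.round(s["ft_force"],2),np.round(s["moment"],3))
b=s["eef_pos"]+R[:,2]*(.065+.122); D=np.array([.533,.0672,.0])-b
print("bottom",b, R.T@np.array([D[0],D[1],0]))
E
python3 st.py
```

```text
[0.5369 0.0686 0.2536] [[0.437, 0.9, -0.013], [0.899, -0.437, -0.015], [-0.019, -0.006, -1.0]] [ 0.037  0.525 -0.317  1.788  0.218  0.88  -0.835] 0.0319 [-0.81 -0.01 -2.32] [-0.048 -0.07  -0.041]
bottom [0.53437008 0.06586991 0.06660543] [ 5.98281989e-04 -1.81337077e-03 -8.55550475e-07]
```

Emit:
{"method": "play_rows", "body": {"motion": [3,-2,0,0,15,0,0,10,0,15,0,0,15,0,15,0,0,15,0,15,0,0,0,0,15]}}

```text
time_s: 7.78
eef_pos: [0.5348, 0.0709, 0.2092]
orientation: [[0.437, 0.899, -0.017], [0.899, -0.437, -0.016], [-0.022, -0.008, -1.0]]
ft_force: [1.0, -0.4, -2.5]
width: 0.0314
```

```bash
python3 st.py
```

```text
[0.5348 0.0709 0.2092] [[0.437, 0.899, -0.017], [0.899, -0.437, -0.016], [-0.022, -0.008, -1.0]] [ 0.016  0.581 -0.297  1.838  0.247  0.78  -0.867] 0.0314 [ 1.05 -0.36 -2.49] [-0.006 -0.092 -0.025]
bottom [0.53159108 0.0678643  0.02222598] [ 1.76480780e-05  1.55752104e-03 -1.33018995e-05]
```

Emit:
{"method": "play_rows", "body": {"motion": [0,1,5,0,15,0,0,4,0,15,0,0,2,0,15,0,0,0,0,15]}}

```text
time_s: 8.28
eef_pos: [0.5363, 0.0703, 0.1986]
orientation: [[0.437, 0.899, -0.015], [0.899, -0.437, -0.016], [-0.021, -0.007, -1.0]]
ft_force: [0.3, -0.2, -1.6]
width: 0.0315
```

```bash
python3 st.py; python3 - <<'E'
from h import *
crop(snapshot("side")["img"],180,140,320,384,2.4,"s5.png")
E
```

```text
[0.5363 0.0703 0.1986] [[0.437, 0.899, -0.015], [0.899, -0.437, -0.016], [-0.021, -0.007, -1.0]] [ 0.013  0.597 -0.291  1.845  0.256  0.755 -0.873] 0.0315 [ 0.25 -0.25 -1.65] [ 0.001 -0.094  0.019]
bottom [0.53350784 0.06732231 0.01168788] [-3.31879205e-04 -4.03263713e-04  9.67454363e-06]
```

View pics/s5.png

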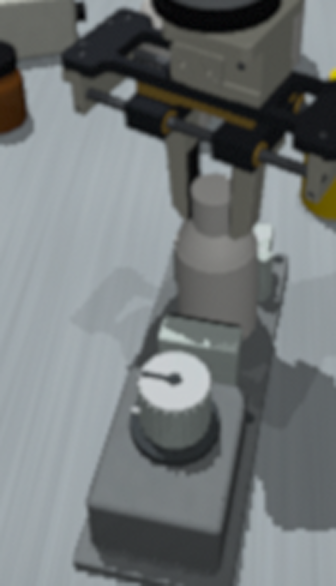

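Bottle stands between the jaw and the stop, almost on the plate (lid at about (212,190) in the crop). I'll ease it down to contact and release.

Emit:
{"method": "play_rows", "body": {"motion": [0,0,2,0,15,0,0,1,0,15,0,0,0,0,15]}}

```text
time_s: 8.7
eef_pos: [0.5363, 0.0705, 0.1986]
orientation: [[0.437, 0.899, -0.014], [0.899, -0.437, -0.017], [-0.021, -0.005, -1.0]]
ft_force: [-0.1, 1.3, -3.3]
width: 0.0317
```

Emit:
{"method": "play_rows", "body": {"motion": [0,0,5,0,15,0,0,0,0,15]}}

```text
time_s: 8.95
eef_pos: [0.5369, 0.0708, 0.1989]
orientation: [[0.437, 0.899, -0.01], [0.899, -0.437, -0.018], [-0.021, -0.001, -1.0]]
ft_force: [-0.0, 0.3, -2.5]
width: 0.0319
```

Emit:
{"method": "play_rows", "body": {"motion": [0,0,6,0,15]}}

```text
time_s: 9.07
eef_pos: [0.5379, 0.0706, 0.1974]
orientation: [[0.438, 0.899, -0.007], [0.899, -0.438, -0.02], [-0.021, 0.002, -1.0]]
ft_force: [-8.5, -3.0, 42.2]
width: 0.0312
```

```bash
python3 st.py
```

```text
[0.5379 0.0706 0.1974] [[0.438, 0.899, -0.007], [0.899, -0.438, -0.02], [-0.021, 0.002, -1.0]] [ 0.008  0.598 -0.286  1.847  0.263  0.745 -0.881] 0.0312 [-8.47 -2.96 42.16] [-0.456  2.709 -0.039]
bottom [0.53664337 0.06685789 0.01039575] [-1.28874925e-03 -3.42490259e-03  1.85687848e-05]
```

On the plate (42 N upward). I'll relax and open.

Emit:
{"method": "play_rows", "body": {"motion": [0,0,0,0,15,0,0,0,0,25,0,0,0,0,45,0,0,0,0,70,0,0,0,0,85,0,0,0,0,85]}}

```text
time_s: 9.82
eef_pos: [0.5389, 0.0706, 0.1962]
orientation: [[0.438, 0.899, -0.005], [0.899, -0.438, -0.019], [-0.02, 0.004, -1.0]]
ft_force: [0.5, 0.3, 0.5]
width: 0.067
```

```bash
python3 st.py; python3 - <<'E'
from h import *
crop(snapshot("side")["img"],180,140,320,384,2.4,"s6.png")
E
```

```text
[0.5389 0.0706 0.1962] [[0.438, 0.899, -0.005], [0.899, -0.438, -0.019], [-0.02, 0.004, -1.0]] [ 0.008  0.6   -0.285  1.846  0.263  0.742 -0.881] 0.067 [0.53 0.28 0.49] [ 0.025 -0.028 -0.061]
bottom [0.53786049 0.06699977 0.00927678] [-1.95030372e-03 -4.45648935e-03  2.24361078e-05]
```

View pics/s6.png

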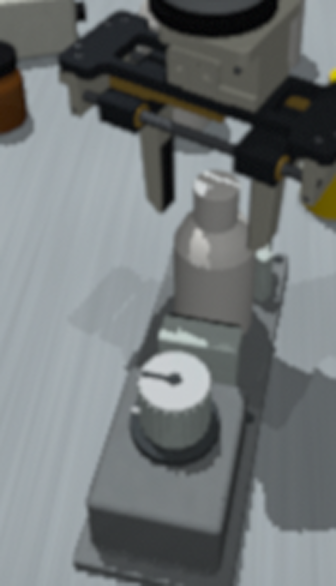

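Emit:
{"method": "play_rows", "body": {"motion": [0,0,-20,0,95,0,0,-40,0,95,0,0,-40,0,95,30,-11,0,0,95,45,-17,0,0,95,44,-17,0,0,95,0,0,0,-8,100,0,0,0,-10.5,100]}}

```text
time_s: 10.88
eef_pos: [0.5519, 0.2027, 0.297]
orientation: [[0.131, 0.991, -0.004], [0.991, -0.131, -0.019], [-0.019, -0.002, -1.0]]
ft_force: [0.4, 0.0, -0.3]
width: 0.0929
```

Emit:
{"method": "play_rows", "body": {"motion": [0,0,0,-10.5,100,0,0,0,-10.5,100,0,0,0,-10.5,100,0,0,0,-10.5,100,0,0,0,-10.5,100,0,0,0,-10.5,100,0,0,0,-10.5,100,0,0,0,-10.5,100]}}

```text
time_s: 11.88
eef_pos: [0.5512, 0.2026, 0.2964]
orientation: [[-0.979, 0.202, -0.005], [0.202, 0.979, -0.02], [0.001, -0.021, -1.0]]
ft_force: [0.8, 0.7, 0.4]
width: 0.093
```

```bash
python3 st.py
```

```text
[0.5512 0.2026 0.2964] [[-0.979, 0.202, -0.005], [0.202, 0.979, -0.02], [0.001, -0.021, -1.0]] [ 0.082  0.642 -0.815  1.599  0.516  1.141  0.506] 0.093 [0.82 0.72 0.43] [ 0.089 -0.172  0.042]
bottom [0.55034263 0.198836   0.10939715] [-0.00957587 -0.13239885  0.00276627]
```

Emit:
{"method": "play_rows", "body": {"motion": [0,0,0,-10.5,100,0,0,0,-10.5,100,0,0,0,-10.5,100,0,0,0,-10.5,100,0,0,0,-10.5,100,0,0,0,-10.5,100,0,0,0,-10.5,100,0,0,0,-10.5,100]}}

```text
time_s: 12.88
eef_pos: [0.5518, 0.2004, 0.2953]
orientation: [[-0.271, -0.963, -0.005], [-0.962, 0.271, -0.024], [0.024, -0.002, -1.0]]
ft_force: [0.1, 0.1, 0.4]
width: 0.093
```

```bash
python3 st.py
```

```text
[0.5518 0.2004 0.2953] [[-0.271, -0.963, -0.005], [-0.962, 0.271, -0.024], [0.024, -0.002, -1.0]] [ 0.237  0.796 -1.192  1.595  0.771  1.309  1.785] 0.093 [0.15 0.14 0.43] [ 0.204 -0.103  0.042]
bottom [0.55091525 0.19591057 0.10830824] [ 0.12871272 -0.01762105  0.00314645]
```

Emit:
{"method": "play_rows", "body": {"motion": [0,0,0,-10.5,100,0,0,0,-10.5,100,0,0,0,-10.5,100,0,0,0,0,100]}}

```text
time_s: 13.38
eef_pos: [0.5525, 0.199, 0.294]
orientation: [[0.282, -0.959, -0.007], [-0.959, -0.282, -0.025], [0.022, 0.013, -1.0]]
ft_force: [-0.2, -1.0, -0.5]
width: 0.093
```

```bash
python3 st.py;python3 - <<'E'
from h import *
s=sense();d=wristcam(snapshot("wrist"),s);cv2.imwrite("pics/w7.png",d["img"])
for X in [(.5488,.198,.106),(.5509,.1972,.106)]: print(proj(d,X))
E
```

```text
[0.5525 0.199  0.294 ] [[0.282, -0.959, -0.007], [-0.959, -0.282, -0.025], [0.022, 0.013, -1.0]] [ 0.264  0.849 -1.287  1.595  0.837  1.368  2.292] 0.093 [-0.2  -1.04 -0.51] [ 0.176 -0.013 -0.053]
bottom [0.55126458 0.19429559 0.10701665] [0.11675338 0.0533339  0.00332072]
[255.56676638 188.57847187]
[253.49688014 187.05139784]
```

View pics/w7.png

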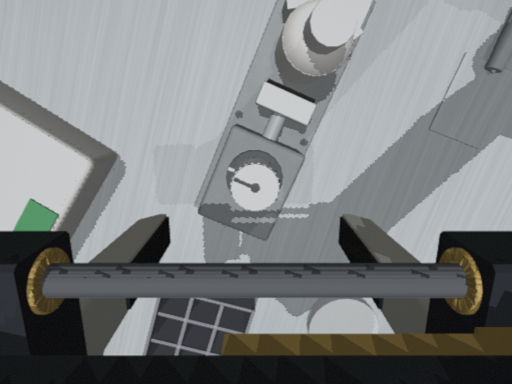

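Emit:
{"method": "play_rows", "body": {"motion": [-4,1,0,0,100,0,0,40,0,100,0,0,40,0,100,0,0,25,0,100,0,0,0,0,100]}}

```text
time_s: 14.05
eef_pos: [0.5499, 0.2013, 0.1877]
orientation: [[0.272, -0.962, -0.003], [-0.962, -0.272, -0.025], [0.023, 0.01, -1.0]]
ft_force: [0.3, -1.2, 0.2]
width: 0.0929
```

```bash
cat > st2.py <<'E'
from h import *
s=sense();R=s["orientation"];print(np.round(s["eef_pos"],4),np.round(R[:,2],3),"az_y",round(np.degrees(np.arctan2(R[1,1],R[0,1])),1),np.round(s["joint_pos"],3),round(s["width"],4),np.round(s["ft_force"],2),np.round(s["moment"],3))
g=s["eef_pos"]+R[:,2]*.065; D=np.array([.549,.198,.092])-g
print("grasp",np.round(g,4),"to go tool mm",np.round(1000*(R.T@D),1))
E
python3 st2.py
```

```text
[0.5499 0.2013 0.1877] [-0.003 -0.025 -1.   ] az_y -164.2 [ 0.228  0.958 -1.19   1.717  0.971  1.201  2.172] 0.0929 [ 0.32 -1.15  0.24] [ 0.126 -0.064  0.036]
grasp [0.5497 0.1996 0.1227] to go tool mm [ 0.7  0.8 30.7]
```

Emit:
{"method": "play_rows", "body": {"motion": [1,1,20,0,100,0,0,10,0,100,0,0,0,0,100]}}

```text
time_s: 14.42
eef_pos: [0.5498, 0.2003, 0.1582]
orientation: [[0.27, -0.963, 0.0], [-0.962, -0.27, -0.023], [0.022, 0.006, -1.0]]
ft_force: [-0.6, 0.2, 0.6]
width: 0.0932
```

```bash
python3 st2.py; python3 - <<'E'
from h import *
crop(snapshot("side")["img"],180,140,320,384,2.4,"s8.png")
E
```

```text
[0.5498 0.2003 0.1582] [ 0.    -0.023 -1.   ] az_y -164.3 [ 0.219  0.991 -1.161  1.744  1.017  1.157  2.139] 0.0932 [-0.63  0.2   0.62] [ 0.143 -0.029 -0.04 ]
grasp [0.5498 0.1988 0.0933] to go tool mm [0.5 1.  1.3]
```

View pics/s8.png

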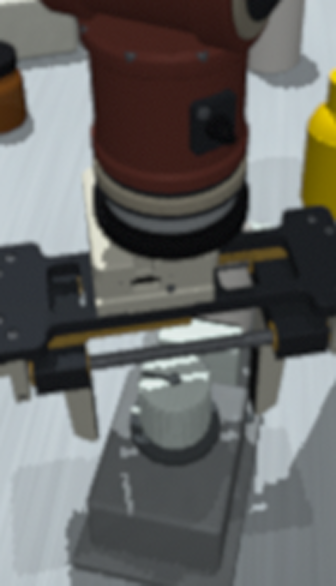

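The fingers straddle the knob (crop (175,400)). I'll close on it.

Emit:
{"method": "play_rows", "body": {"motion": [0,1,0,0,60,0,0,0,0,40,0,0,0,0,40,0,0,0,0,35,0,0,0,0,30,0,0,0,0,30,0,0,0,0,30], "newtons": 35}}

```text
time_s: 15.35
eef_pos: [0.5493, 0.2007, 0.1605]
orientation: [[0.27, -0.963, 0.003], [-0.963, -0.27, -0.022], [0.022, 0.003, -1.0]]
ft_force: [-0.5, -0.7, 0.3]
width: 0.0416
```

```bash
python3 st2.py
```

```text
[0.5493 0.2007 0.1605] [ 0.003 -0.022 -1.   ] az_y -164.3 [ 0.22   0.987 -1.163  1.745  1.016  1.156  2.138] 0.0416 [-0.49 -0.75  0.34] [ 0.128 -0.092 -0.034]
grasp [0.5495 0.1993 0.0955] to go tool mm [1.  0.8 3.5]
```

Emit:
{"method": "play_rows", "body": {"motion": [0,0,0,8,30,0,0,0,10,30,0,0,0,10,30,0,0,0,10,30]}}

```text
time_s: 15.85
eef_pos: [0.5502, 0.2006, 0.1605]
orientation: [[-0.397, -0.918, 0.005], [-0.917, 0.397, -0.021], [0.017, -0.013, -1.0]]
ft_force: [0.4, 0.1, 0.1]
width: 0.0416
```

```bash
python3 st2.py; python3 - <<'E'
from h import *
crop(snapshot("side")["img"],180,140,320,384,2.4,"s9.png")
E
```

```text
[0.5502 0.2006 0.1605] [ 0.005 -0.021 -1.   ] az_y 156.6 [ 0.174  0.918 -1.032  1.746  0.926  1.056  1.527] 0.0416 [0.4  0.14 0.06] [0.164 0.074 0.142]
grasp [0.5505 0.1992 0.0955] to go tool mm [1.7 0.9 3.5]
```

View pics/s9.png

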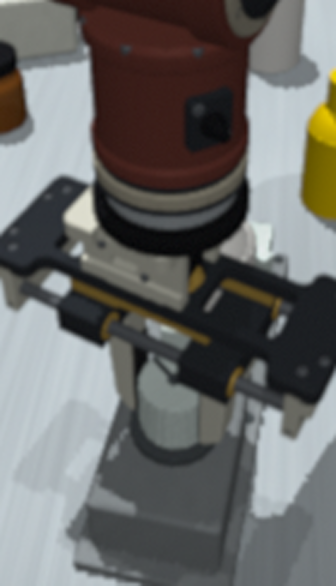

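Emit:
{"method": "play_rows", "body": {"motion": [0,0,0,10,30,0,0,0,10,30,0,0,0,10,30,0,0,0,10,30]}}

```text
time_s: 16.4
eef_pos: [0.5511, 0.1999, 0.1605]
orientation: [[-0.9, -0.435, 0.006], [-0.435, 0.9, -0.021], [0.004, -0.022, -1.0]]
ft_force: [1.9, -1.7, 0.8]
width: 0.0416
```

```bash
python3 st2.py; python3 - <<'E'
from h import *
crop(snapshot("top")["img"],135,160,265,240,6,"t10.png")
E
```

```text
[0.5511 0.1999 0.1605] [ 0.006 -0.021 -1.   ] az_y 115.8 [ 0.108  0.848 -0.876  1.746  0.812  0.958  0.909] 0.0416 [ 1.91 -1.71  0.81] [0.168 0.14  0.524]
grasp [0.5515 0.1985 0.0955] to go tool mm [2.5 0.7 3.5]
```

View pics/t10.png

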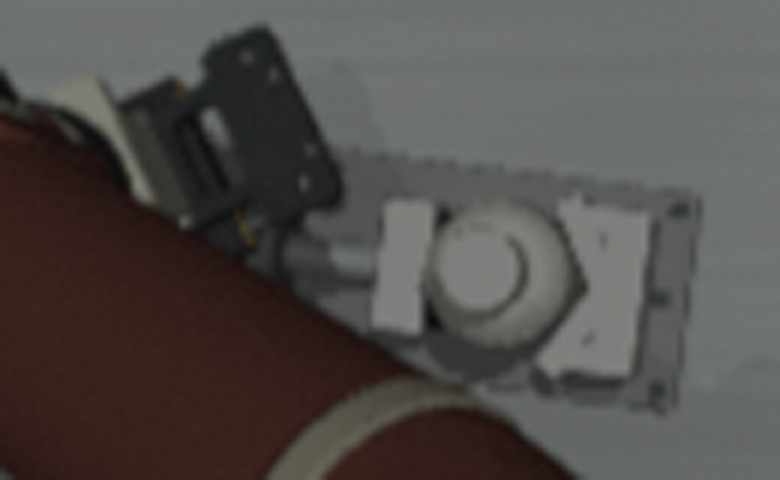

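```bash
python3 - <<'E'
from h import *
d=snapshot("wrist");crop(d["img"],130,80,390,280,3,"w11.png")
s=sense();print(s["moment"],s["time_s"])
E
```

```text
[0.27352266 0.09314612 0.33980169] 16.5
```

View pics/w11.png

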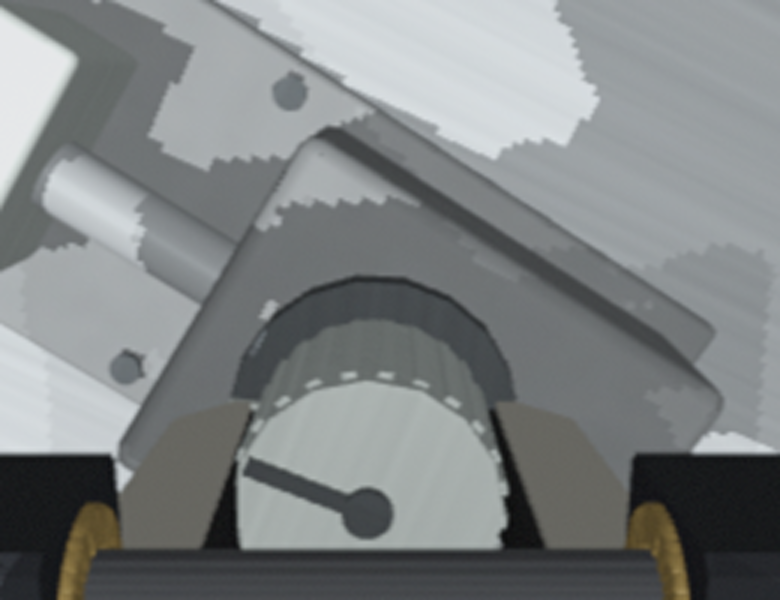

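```bash
cat > ang.py <<'E'
from h import *
def az(pc,pt,tb,o=(130,80),f=3,zt=.068):
    s=sense();d=wristcam(snapshot("wrist"),s)
    q=lambda p,z: ray(d,(p[0]+.5)/f-.5+o[0],(p[1]+.5)/f-.5+o[1],z)
    c=q(pc,.106);P=q(pt,.106);T=q(tb,zt)
    a=lambda v:np.degrees(np.arctan2(v[1],v[0]))
    pa=a(P-c);ta=a(T-c);print("knob",c,"|pt|",np.linalg.norm((P-c)[:2]),"|tab|",np.linalg.norm((T-c)[:2]),"az pt",pa,"az tab",ta,"slip cw",ta-pa)
E
python3 - <<'E'
from ang import *
az((367,513),(245,463),(268,311))
E
python3 st2.py
```

```text
knob [0.55020825 0.19769888 0.106     ] |pt| 0.020132578803792673 |tab| 0.029790460596248527 az pt -87.3283863007494 az tab -112.88947733258668 slip cw -25.56109103183728
[0.551  0.2    0.1605] [ 0.006 -0.022 -1.   ] az_y 116.2 [ 0.109  0.849 -0.876  1.747  0.813  0.958  0.915] 0.0413 [ 0.78 -1.21  0.47] [0.186 0.11  0.343]
grasp [0.5515 0.1986 0.0955] to go tool mm [2.4 0.7 3.5]
```

Emit:
{"method": "play_rows", "body": {"motion": [0,0,0,6,30]}}

```text
time_s: 16.68
eef_pos: [0.5512, 0.1998, 0.1605]
orientation: [[-0.938, -0.347, 0.006], [-0.347, 0.938, -0.022], [0.002, -0.023, -1.0]]
ft_force: [1.3, -1.6, 0.7]
width: 0.0412
```

```bash
python3 st2.py
```

```text
[0.5512 0.1998 0.1605] [ 0.006 -0.022 -1.   ] az_y 110.3 [ 0.098  0.84  -0.854  1.747  0.795  0.945  0.828] 0.0412 [ 1.3  -1.64  0.69] [0.078 0.136 0.445]
grasp [0.5516 0.1984 0.0955] to go tool mm [2.6 0.6 3.5]
```

Emit:
{"method": "play_rows", "body": {"motion": [0,0,0,6,30]}}

```text
time_s: 16.8
eef_pos: [0.5512, 0.1996, 0.1605]
orientation: [[-0.969, -0.248, 0.006], [-0.248, 0.968, -0.022], [-0.0, -0.023, -1.0]]
ft_force: [1.0, -1.3, 1.4]
width: 0.0417
```

```bash
python3 st2.py;  python3 - <<'E'
from h import *
d=snapshot("wrist");crop(d["img"],130,80,390,280,3,"w12.png")
crop(snapshot("top")["img"],135,160,265,240,6,"t12.png")
E
```

```text
[0.5512 0.1996 0.1605] [ 0.006 -0.022 -1.   ] az_y 104.4 [ 0.087  0.83  -0.829  1.747  0.776  0.932  0.741] 0.0417 [ 0.97 -1.27  1.44] [0.167 0.196 0.211]
grasp [0.5516 0.1982 0.0955] to go tool mm [2.6 0.5 3.5]
```

View pics/w12.png

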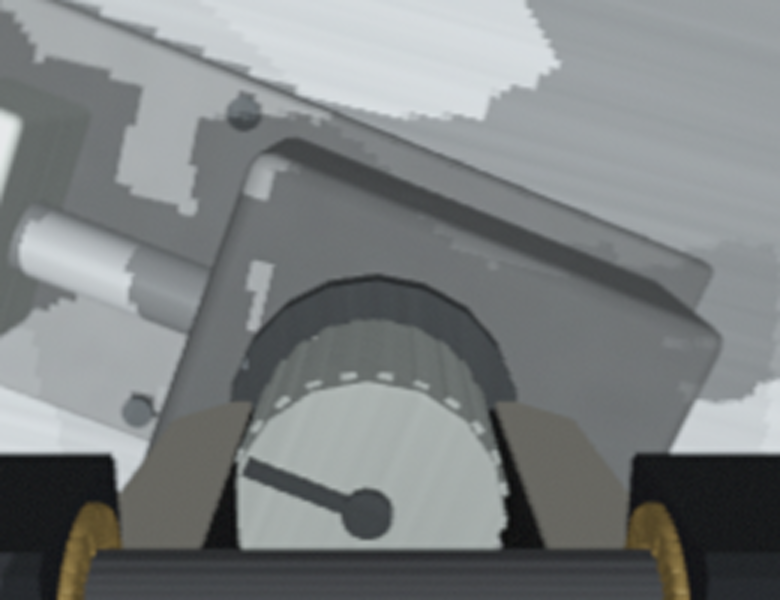

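View pics/t12.png

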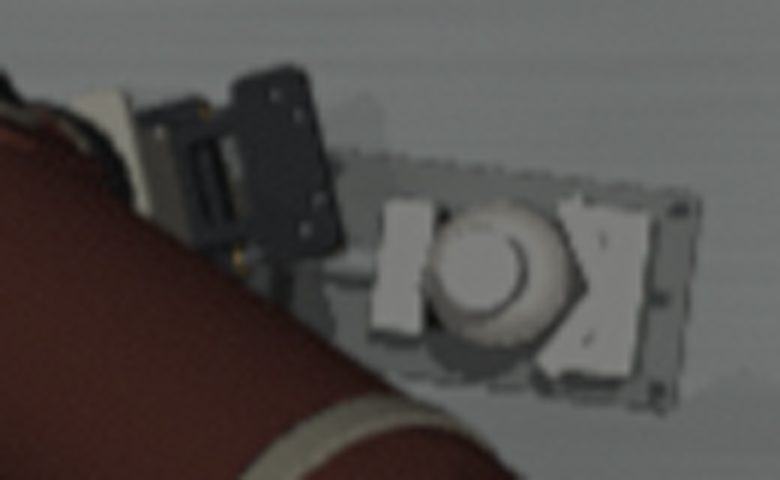

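Emit:
{"method": "play_rows", "body": {"motion": [0,0,0,4,30]}}

```text
time_s: 17.02
eef_pos: [0.5513, 0.1995, 0.1605]
orientation: [[-0.983, -0.183, 0.006], [-0.183, 0.983, -0.022], [-0.002, -0.022, -1.0]]
ft_force: [0.4, -1.7, 0.6]
width: 0.0413
```

```bash
python3 st2.py
```

```text
[0.5513 0.1995 0.1605] [ 0.006 -0.022 -1.   ] az_y 100.6 [ 0.079  0.825 -0.813  1.747  0.763  0.924  0.685] 0.0413 [ 0.4  -1.68  0.63] [0.223 0.117 0.121]
grasp [0.5517 0.1981 0.0955] to go tool mm [2.7 0.5 3.5]
```

Emit:
{"method": "play_rows", "body": {"motion": [0,0,0,4,30]}}

```text
time_s: 17.15
eef_pos: [0.5514, 0.1994, 0.1605]
orientation: [[-0.993, -0.116, 0.005], [-0.117, 0.993, -0.021], [-0.003, -0.022, -1.0]]
ft_force: [0.8, -2.0, 1.2]
width: 0.0414
```

```bash
python3 st2.py
```

```text
[0.5514 0.1994 0.1605] [ 0.005 -0.021 -1.   ] az_y 96.7 [ 0.072  0.819 -0.797  1.747  0.75   0.915  0.629] 0.0414 [ 0.84 -2.03  1.24] [0.262 0.132 0.224]
grasp [0.5518 0.198  0.0955] to go tool mm [2.7 0.4 3.5]
```

Moment peaked at ~0.5 N m, fell to 0.12 and is rising again, so the clutch has clicked. I'll let go and check pointer against tab.

Emit:
{"method": "play_rows", "body": {"motion": [0,0,0,-3,30,0,0,0,0,60,0,0,0,0,90,0,0,0,0,100,0,0,0,0,100,0,0,-20,0,100,0,0,-40,0,100,0,0,-40,0,100]}}

```text
time_s: 18.15
eef_pos: [0.5494, 0.2018, 0.2626]
orientation: [[-0.984, -0.18, -0.001], [-0.18, 0.983, -0.021], [0.005, -0.021, -1.0]]
ft_force: [0.3, 0.3, 0.8]
width: 0.0928
```

Emit:
{"method": "play_rows", "body": {"motion": [0,0,-20,0,100,0,0,0,0,100]}}

```text
time_s: 18.4
eef_pos: [0.55, 0.2044, 0.2895]
orientation: [[-0.983, -0.181, 0.007], [-0.181, 0.983, -0.016], [-0.004, -0.018, -1.0]]
ft_force: [1.0, -0.3, -0.4]
width: 0.0932
```

```bash
python3 st2.py;  python3 - <<'E'
from h import *
d=snapshot("wrist");crop(d["img"],190,120,320,230,6,"w13.png")
crop(snapshot("top")["img"],135,160,265,240,6,"t13.png")
crop(snapshot("side")["img"],205,215,310,384,3.5,"s13.png")
E
```

```text
[0.55   0.2044 0.2895] [ 0.007 -0.016 -1.   ] az_y 100.4 [ 0.133  0.682 -0.926  1.616  0.604  1.153  0.809] 0.0932 [ 1.01 -0.34 -0.44] [ 0.078 -0.154  0.029]
grasp [0.5505 0.2033 0.2245] to go tool mm [  3.   -2.6 132.5]
```

View pics/w13.png

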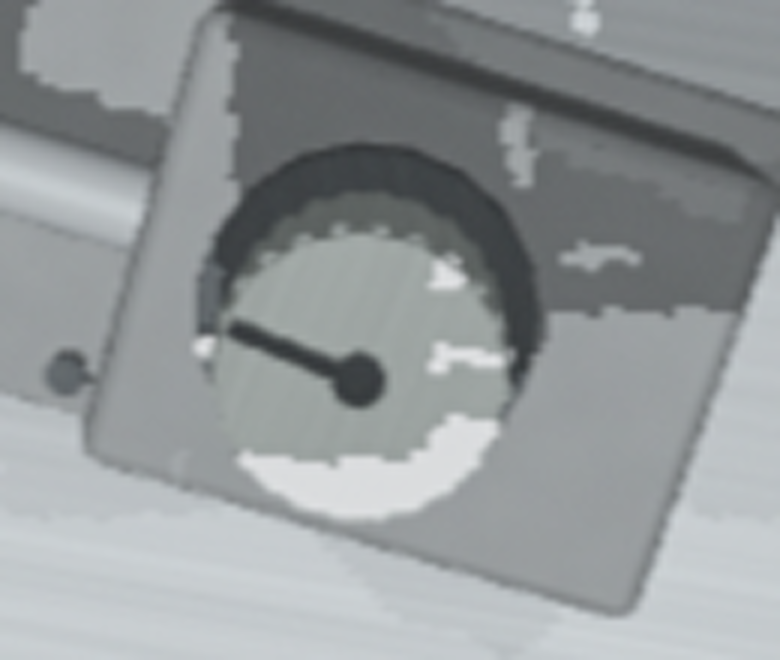

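View pics/s13.png

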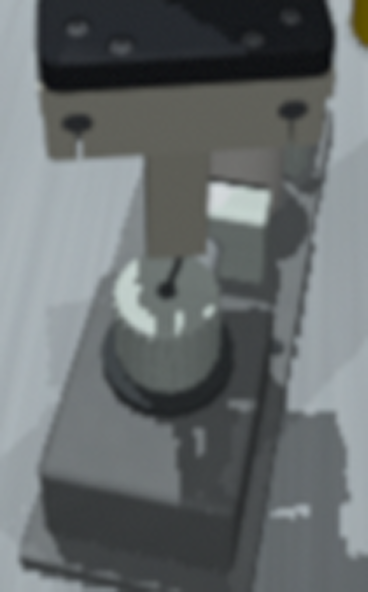

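View pics/t13.png

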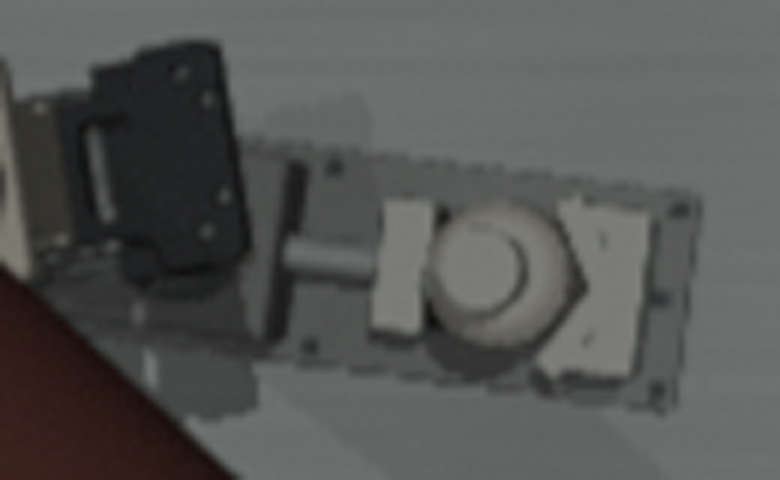

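Wrist crop: the pointer tip is at (232,328), the tab is the bright spot at (203,347), and the knob centre is at (358,381). I'll calculate the angles, with the first picture's tab as reference.

```bash
python3 - <<'E'
from ang import *
for z in (.064,.068): az((358,381),(232,328),(203,347),o=(190,120),f=6,zt=z)
s=sense();d=wristcam(snapshot("wrist"),s)
c=np.array([.5495,.198])
# knob ring centre per this view, then predicted tab pixel for slips
q=ray(d,(358.5)/6-.5+190,(381.5)/6-.5+120,.106)
for sl in (0,30,60):
    for b in (-106.0,):
        a=np.radians(b+sl); X=[q[0]+.029*np.cos(a),q[1]+.029*np.sin(a),.066]; p=proj(d,X); print(sl,(p-np.array([190,120])+.5)*6-.5)
im=cv2.imread("pics/w7.png");crop(im,205,140,305,225,6,"w7c.png")
E
```

```text
knob [0.54781665 0.19545652 0.106     ] |pt| 0.018992677011693115 |tab| 0.026981310883682698 az pt -102.70378316976378 az tab -69.35908223103276 slip cw 33.34470093873102
knob [0.54743053 0.19518824 0.106     ] |pt| 0.018952074931626525 |tab| 0.02632176277898268 az pt -102.70231478677611 az tab -71.1747551773303 slip cw 31.527559609445817
0 [202.42847675 240.6967107 ]
30 [185.89423128 331.78747377]
60 [217.59980797 418.17267303]
```

View pics/w7c.png

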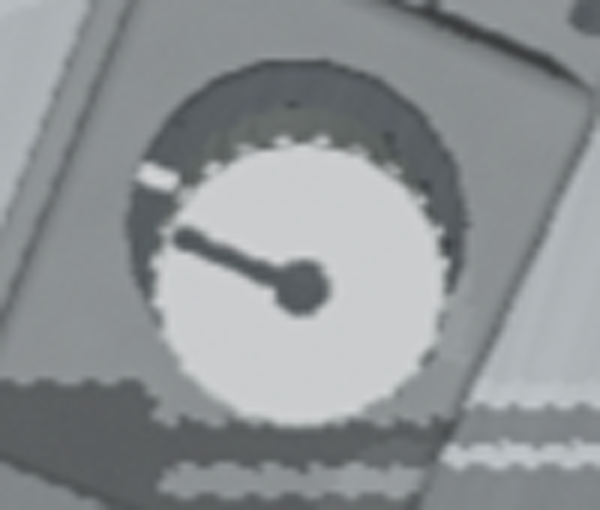

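The reference picture shows pointer and tab in line; slip now measures 31–33°, which is one click. I'll do a last check of bottles and robot clearance, then hand in.

```bash
python3 - <<'E'
from h import *
t=snapshot("top")["img"];a=cv2.imread("pics/top0.png")
for n,(x0,y0,x1,y1) in dict(tallA=(310,165,350,202),tallB=(363,200,403,242),beaker=(245,80,280,120),jar=(300,95,332,132)).items():
    r=cv2.matchTemplate(t[y0-12:y1+12,x0-12:x1+12],a[y0:y1,x0:x1],cv2.TM_CCOEFF_NORMED);m=cv2.minMaxLoc(r);print(n,"shift px",m[3][0]-12,m[3][1]-12,round(m[1],3))
s=sense();print(s["time_s"],s["ft_force"],s["eef_pos"])
crop(snapshot("side")["img"],180,100,340,384,2,"s14.png")
E
```

```text
tallA shift px 0 0 0.999
tallB shift px 0 0 0.999
beaker shift px 0 0 0.999
jar shift px 0 0 0.999
18.75 [-0.14690532  0.82523691  0.15406211] [0.54941455 0.20302154 0.28547692]
```

View pics/s14.png

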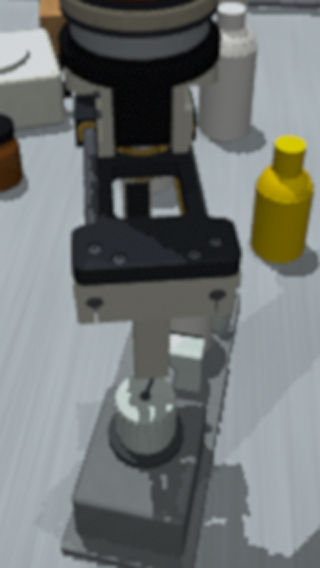

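The hand hangs well clear above the knob (tips at about 0.20 m), nothing else has shifted, and the top view shows the bottle against jaw and stop.

```bash
python3 -c "
from bench import *
print(job_done())"
```

```text
the job is handed in; nothing more can be done
None
```

The short white bottle is standing in the clamp, held between the jaw and the V stop, and I handed the job in at about 19 s of the 64 s allowed. I gripped it by the lid and set it in the bay. One grasp of the knob, turned about 100° clockwise, closed the jaw.

**Clutch:** the moment peaked at about 0.5 N m, fell to 0.12 and began to rise again. I then let go and raised the hand clear. The wrist camera puts the pointer 31–33° past the tab, which is one click.

**Last checks:**
- **Bottle:** the top view shows it against jaw and stop. I could not measure the clamping force itself.
- **Other items:** both tall bottles, the beaker and the jar show no shift in the top view.
- **Hand:** it hangs clear above the knob, and the wrist force is near zero.

**Went less than cleanly:**
- While lowering, the bottle seems to have lightly touched the top of the stop, at about 3 N. I raised it and shifted it towards the jaw.
- The final set-down pressed on the plate with 42 N at the wrist. That is below the 120 N wrist limit. The load went through the held bottle, so I don't expect it to count against the 40 N limit on the arm or gripper body.
- One angle reading taken while still gripping gave −25°. I had probably mistaken a patch of light for the tab, and I discarded it.

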